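# Find the rocking corner of the jig plate and press its shim flat

## Task

One corner of the circuit-board jig plate rocks: press down on the blue corner discs with closed fingertips until you find the corner that gives. Then press the yellow shim tab beside that corner down fully flat, leaving the other three tabs up. Only press: do not lift or carry anything, and leave the things around the jig where they are.

Things in the scene. Friction and masses are not known exactly. Their poses are not given: they have to be found in the camera images.
- jig_base: grey base bolted to the worktop, 160 (its x) x 340 (its y) x 10 mm; origin at the centre of its underside, z up. On it stand four feet that carry the jig plate, steel lugs that locate the plate and, outside the plate's two y edges, four yellow shim tabs, one to each corner. A reel winder, a jar and a solder reel stand at the rear, beyond x = 0.7 m
- jig_plate: steel jig plate, 140 (x) x 180 (y) x 8 mm, 0.6 kg, a green circuit board in its middle (up to 2.5 mm proud); origin at the centre of its underside, 26 mm above the worktop, axes as the base's. It lies loose on four feet and looks level. Three corners are firm (under 1 mm of give at 10 N); one, differing by start, sinks about 3 mm at about 3 N, then stops, and springs back
- corner_a (a point): blue 20 mm disc on the plate's top, straight above the foot at the (+x, +y) corner, 55, 75 mm from the plate's centre; 34 mm above the worktop
- corner_b (a point): blue 20 mm disc on the plate's top, straight above the foot at the (+x, -y) corner, 55, -75 mm from the plate's centre; 34 mm above the worktop
- corner_c (a point): blue 20 mm disc on the plate's top, straight above the foot at the (-x, +y) corner, -55, 75 mm from the plate's centre; 34 mm above the worktop
- corner_d (a point): blue 20 mm disc on the plate's top, straight above the foot at the (-x, -y) corner, -55, -75 mm from the plate's centre; 34 mm above the worktop
- tab_a (a point): dark dot on the top face of the yellow shim tab of corner_a; it moves with the tab. Raised it is about 51 mm above the worktop and 40 mm beyond the pivot; pressed flat it lies 50, 148 mm from the base's centre in the base's x, y, 26 mm above the worktop
- shim_a (a joint): rocker shim of corner_a: 0 = tab raised (slants up and outward at 0.55 rad), 0.55 = flat, level on its stop. Pivot line along the base's x, 50, 100 mm from its centre, 24 mm above the worktop; tab 24 mm wide (x), 4 mm thick, reaching 65 mm outward. Pressing the dot down takes about 5 N; it stays where left; its inner end comes up under the plate's corner
- tab_b (a point): dark dot on the top face of the yellow shim tab of corner_b; it moves with the tab. Raised it is about 51 mm above the worktop and 40 mm beyond the pivot; pressed flat it lies 50, -148 mm from the base's centre in the base's x, y, 26 mm above the worktop
- shim_b (a joint): rocker shim of corner_b: 0 = tab raised (slants up and outward at 0.55 rad), 0.55 = flat, level on its stop. Pivot line along the base's x, 50, -100 mm from its centre, 24 mm above the worktop; tab 24 mm wide (x), 4 mm thick, reaching 65 mm outward. Pressing the dot down takes about 5 N; it stays where left; its inner end comes up under the plate's corner
- tab_c (a point): dark dot on the top face of the yellow shim tab of corner_c; it moves with the tab. Raised it is about 51 mm above the worktop and 40 mm beyond the pivot; pressed flat it lies -50, 148 mm from the base's centre in the base's x, y, 26 mm above the worktop
- shim_c (a joint): rocker shim of corner_c: 0 = tab raised (slants up and outward at 0.55 rad), 0.55 = flat, level on its stop. Pivot line along the base's x, -50, 100 mm from its centre, 24 mm above the worktop; tab 24 mm wide (x), 4 mm thick, reaching 65 mm outward. Pressing the dot down takes about 5 N; it stays where left; its inner end comes up under the plate's corner
- tab_d (a point): dark dot on the top face of the yellow shim tab of corner_d; it moves with the tab. Raised it is about 51 mm above the worktop and 40 mm beyond the pivot; pressed flat it lies -50, -148 mm from the base's centre in the base's x, y, 26 mm above the worktop
- shim_d (a joint): rocker shim of corner_d: 0 = tab raised (slants up and outward at 0.55 rad), 0.55 = flat, level on its stop. Pivot line along the base's x, -50, -100 mm from its centre, 24 mm above the worktop; tab 24 mm wide (x), 4 mm thick, reaching 65 mm outward. Pressing the dot down takes about 5 N; it stays where left; its inner end comes up under the plate's corner
- gauge: bystander: chrome-plated steel thickness gauge, 30 x 105 x 10 mm, lying by the base; origin at the centre of its underside
- tip_cleaner: bystander: black round tip cleaner with brass wool, 68 mm across, 48 mm high; origin at the centre of its underside
- iron: bystander: wooden-handled soldering iron lying flat, 240 mm long, 28 mm high; origin at the centre of its underside
- tray0: bystander: lowest of three stacked black trays, 130 x 180 x 18 mm each; origin at the centre of its underside
- tray1: bystander: middle tray; origin at the centre of its underside
- tray2: bystander: top tray; origin at the centre of its underside
Mind the look-alikes: they are no part of the job. There is more than one size of the jig_plate; the one meant has the size given above.

How it is judged:
On the way, in this order (a step that is already met when the one before it is completed fails the run):
1. the corner that rocks is pressed down (at least 1.5 mm), before its shim is pressed flat (((horizontal distance between springy_foot_c0 and corner_a below 0.03 m and z of corner_a in the frame of jig_base below 0.0325 m) or (horizontal distance between springy_foot_c0 and corner_b below 0.03 m and z of corner_b in the frame of jig_base below 0.0325 m) or (horizontal distance between springy_foot_c0 and corner_c below 0.03 m and z of corner_c in the frame of jig_base below 0.0325 m) or (horizontal distance between springy_foot_c0 and corner_d below 0.03 m and z of corner_d in the frame of jig_base below 0.0325 m))), for 0.05 s.
2. the shim tab of that corner is pressed flat, the other three still up (((horizontal distance between springy_foot_c0 and corner_a below 0.03 m and value of joint shim_a above 0.47 rad and value of joint each of shim_b, shim_c, shim_d below 0.15 rad) or (horizontal distance between springy_foot_c0 and corner_b below 0.03 m and value of joint shim_b above 0.47 rad and value of joint each of shim_a, shim_c, shim_d below 0.15 rad) or (horizontal distance between springy_foot_c0 and corner_c below 0.03 m and value of joint shim_c above 0.47 rad and value of joint each of shim_a, shim_b, shim_d below 0.15 rad) or (horizontal distance between springy_foot_c0 and corner_d below 0.03 m and value of joint shim_d above 0.47 rad and value of joint each of shim_a, shim_b, shim_c below 0.15 rad))), for 0.2 s.
At the end, for the whole second after the job is handed in: The shim tab of the corner that rocked is flat (joint above 0.47 of 0.55 rad), the other three tabs are still up (below 0.15 rad), and the plate lies still and level between its lugs (tilt under 0.02 rad, within 6 mm of the base's centre, height within 3 mm) (((horizontal distance between springy_foot_c0 and corner_a below 0.03 m and value of joint shim_a above 0.47 rad and value of joint each of shim_b, shim_c, shim_d below 0.15 rad) or (horizontal distance between springy_foot_c0 and corner_b below 0.03 m and value of joint shim_b above 0.47 rad and value of joint each of shim_a, shim_c, shim_d below 0.15 rad) or (horizontal distance between springy_foot_c0 and corner_c below 0.03 m and value of joint shim_c above 0.47 rad and value of joint each of shim_a, shim_b, shim_d below 0.15 rad) or (horizontal distance between springy_foot_c0 and corner_d below 0.03 m and value of joint shim_d above 0.47 rad and value of joint each of shim_a, shim_b, shim_c below 0.15 rad)) and angle between jig_plate's own z axis and vertical below 0.02 rad and horizontal distance between jig_plate and jig_base below 0.006 m and z of jig_plate in the frame of jig_base between 0.023 and 0.029 m and linear speed of jig_plate below 0.02 m/s); the robot touches nothing.
It fails at once if a shim tab of a firm corner is pressed down (beyond 0.15 rad) ((not (horizontal distance between springy_foot_c0 and corner_a below 0.03 m) and value of joint shim_a above 0.15 rad) or (not (horizontal distance between springy_foot_c0 and corner_b below 0.03 m) and value of joint shim_b above 0.15 rad) or (not (horizontal distance between springy_foot_c0 and corner_c below 0.03 m) and value of joint shim_c above 0.15 rad) or (not (horizontal distance between springy_foot_c0 and corner_d below 0.03 m) and value of joint shim_d above 0.15 rad)).
It fails at once if the jig plate is lifted (12 mm or more) or shoved out of its lugs (10 mm) (z of jig_plate in the frame of jig_base above 0.038 m or horizontal distance between jig_plate and jig_base above 0.01 m).
It fails at once if a thing standing around the jig is moved 20 mm or lifted (distance of any of gauge_c0, tip_cleaner_c0, iron_c0, tray0_c0, tray1_c0, tray2_c0, tip_jar_c0, solder_reel_c0 from where it was at the start of the episode above 0.02 m).
It also fails if it takes over 51 s, if anything falls off the work surface, if the arm or the gripper's body presses on something with over 40 N, if the wrist force passes 120 N, or if a joint passes its speed limit or range.

## Robot

A 6-joint arm with a two-finger parallel gripper is mounted at the origin on the work surface. World frame = base frame: x ahead of the robot, y to its left, z up, the work surface at z = 0. Lengths are in m, angles in rad, forces in N, time in s.
With the tool pointing down it reaches from about 0.25 to 0.725 m from the base axis. Payload 4 kg.
Tool frame: the origin (TCP) lies midway between the tips of the shut fingers; the grasp point (between the pads) lies 19 mm behind it; z points along the fingers, y is the line along which they close (so a half turn about z gives the same grasp; the last joint's range is limited). The gripper opens to 85 mm and grips with 20 to 120 N. Pads are 22 mm wide; open, the fingers measure 114 mm over their backs; the gripper's body (76 mm by 85 mm) begins 54 mm behind the grasp point. The pads swing forward as they close: fully open they stand 13 mm farther back than shut.
Start: joints at [1.164, 0.241, 0.005, 1.335, 0, 1.571], TCP at [0.198, 0.459, 0.198] pointing down, gripper open.
Joint ranges: [-2.72, 2.72], [-1.05, 1.87], [-1.09, 1.28], [-1.99, 2.15], [-1.42, 1.44], [-3.14, 3.14]. Speed limits (rad/s): [2.79, 2.79, 3.14, 3.14, 3.14, 3.14].

## Interface

Orientations are given as a unit quaternion [x, y, z, w].
In Python, from workcell import bot gives the robot as it stands. The module is installed in compiled form; this text tells all that it offers.
- The arm moves only by the tool jog_arm, never from a script. Its argument "deltas" is a list of rows, each an object with "fingers": the opening, from 0 (shut) to 1 (fully open); "delta_pos": the shift along the tool's x, y, z normalised to -1 to 1, where 1 is 300 mm, a list of three; "yaw": the turn about the tool's z normalised to -1 to 1, where 1 is pi/4 rad. A call has 1 to 12 rows; each row is the pose to reach, as a shift and turn from the pose commanded when the call began, along the tool's axes at that moment; what a row does not reach only later rows make up. A row lasts 1/10 s, in which the tool goes at most 50 mm and 8.59 degrees, less where a joint would pass 70% of its speed; a pose out of reach is approached as far as the arm can. A call with a number of a shift or a turn outside -1 to 1 is refused whole. A call with a gripper value outside its range is refused whole. The fingers move at their own pace and stop on an object; the grip force is fixed at half the most. Time passes only in rows, so rows that repeat a pose let the fingers close. It gives the time, the measured TCP pose, the force, the opening and the grip force at its end, in the units of the state.
- bot.get_obs(): the state, without advancing time (a new reading comes with each control period).
- bot.camera(name): name is "scene" or "top" or "wrist"; returns a dict with "image" (400x640x3 uint8, red, green, blue), "range_z" (400x640 float32, m along the optical axis (not along the pixel's ray), 0 where there is no reading), "fx", "fy", "cx", "cy" (pixels), "rvec" (rotation vector, rad) and "tvec" (3), from world to camera coordinates, as OpenCV has them. Camera axes: x right, y down, z forward; pixel columns grow to the right and rows downward; lengths in m; the calibration is good to about 2 mm. A picture is of the moment at which its call begins.
- bot.job_done(): hands the job in; it is judged then, once.
The state is a dict: "clock": time; "joint_pos": joint angles; "joint_vel": joint speeds; "tau": joint torques, N m; "eef_pos": TCP position; "tool_rot": TCP orientation; "ft_force": force on the tool from outside, world axes, zero at the start; "ft_torque": the same for the moment, N m; "grip_width": finger opening in m; "grasp_force": force on a finger pad.
Only numpy, scipy, OpenCV 4.12 (cv2) and the standard library are available. Lean on these libraries where they do the work, as an engineer would, in place of code of your own. Each camera call takes 0.05 s, during which the arm holds its last target. There are 200 camera calls.

## Working session

There is one attempt and no reset: what is moved stays moved. The work goes in short steps, Python scripts to look and compute and a tool call to move; the robot and the scene stay as the last step left them, time stands still between calls to the robot, and variables do not carry over. Pictures are saved under pics/ and viewed, at most 10 in all, crops included, and the job is handed in when it is done.

Besides the shell and the picture viewer there is one more tool, called as name([rows], argument=value, ...), one row to a line, values as JSON. jog_arm: Moves the arm, as the interface text tells. Scaled input: -1 to 1 covers 300 mm each way for a shift and pi/4 rad each way for a turn. Its arguments: {"type":"object","properties":{"deltas":{"type":"array","items":{"type":"object","properties":{"fingers":{"type":"number"},"delta_pos":{"type":"array","items":{"type":"number"}},"yaw":{"type":"number"}}}}},"required":["deltas"]}

```bash
mkdir -p pics; cat > h.py <<'E'
import numpy as np, cv2
from workcell import bot
def cam(n):
    c=bot.camera(n); c["R"]=cv2.Rodrigues(np.array(c["rvec"],float))[0]; c["t"]=np.array(c["tvec"],float).reshape(3); return c
def ray(c,u,v,z):
    d=c["R"].T@np.array([(u-c["cx"])/c["fx"],(v-c["cy"])/c["fy"],1.]); o=-c["R"].T@c["t"]
    return o+d*(z-o[2])/d[2]
def pt(c,u,v):
    Z=c["range_z"][int(round(v)),int(round(u))]
    return c["R"].T@(np.array([(u-c["cx"])/c["fx"]*Z,(v-c["cy"])/c["fy"]*Z,Z])-c["t"])
def save(n,im): cv2.imwrite("pics/"+n,cv2.cvtColor(im,cv2.COLOR_RGB2BGR))
def blobs(c,lo,hi,amin=20):
    m=cv2.inRange(cv2.cvtColor(c["image"],cv2.COLOR_RGB2HSV),lo,hi)
    n,_,s,ce=cv2.connectedComponentsWithStats(m)
    return [(ce[i],s[i]) for i in range(1,n) if s[i][4]>=amin]
E
python3 - <<'E'
from h import *
for n in("top","scene"):
    c=cam(n); save(n+"0.png",c["image"])
    for nm,lo,hi in(("blue",(100,100,50),(130,255,255)),("yel",(20,120,100),(34,255,255))):
        for ce,s in blobs(c,lo,hi): print(n,nm,ce.round(1),s[2:],pt(c,*ce).round(4))
o=bot.get_obs(); print(o)
E
```

```text
top blue [255.8  98.5] [ 20  22 320] [0.8459 0.2152 0.0405]
top blue [ 69.2 135. ] [  51   33 1556] [0.7149 0.7568 0.1463]
top blue [318.5 164. ] [ 6  5 26] [0.6257 0.0168 0.0357]
top blue [364.8 167.4] [ 6  6 26] [ 0.6103 -0.1322  0.0378]
top blue [101.3 202.5] [ 14  28 315] [0.5192 0.711  0.0448]
top blue [315.9 197.7] [ 6  6 25] [0.5169 0.0282 0.0334]
top blue [362.5 201. ] [ 6  5 26] [ 0.5022 -0.1213  0.0335]
top blue [582.8 258.7] [  57   54 2234] [ 0.304  -0.773   0.1052]
top yel [301.5 163.9] [ 18   9 110] [0.6268 0.0716 0.0398]
top yel [381.1 170.1] [ 18   7 112] [ 0.5989 -0.1832  0.0458]
top yel [ 63.5 199.9] [  41   31 1207] [0.5209 0.7707 0.1453]
top yel [299.5 194.8] [ 17   9 107] [0.5269 0.0801 0.0409]
top yel [379.2 201. ] [ 19   9 114] [ 0.5001 -0.1737  0.0428]
scene blue [146.  34.] [  91   80 3785] [-0.3711 -1.8923 -0.419 ]
scene blue [489.7  91.3] [ 54  30 835] [-0.9882  0.2039 -0.4431]
scene blue [  1.8 165. ] [ 7 10 38] [ 0.7626 -1.8918 -0.6414]
scene blue [282.7 186.6] [ 6  6 27] [ 0.5005 -0.1215  0.0342]
scene blue [256.1 210.9] [ 7  5 32] [ 0.6089 -0.1333  0.03
[... 852 characters left out ...]
469]
{'clock': 0.1, 'joint_pos': array([ 1.16396835e+00,  2.41316708e-01,  3.86764831e-03,  1.33523176e+00,
       -5.16776040e-06,  1.57079725e+00]), 'joint_vel': array([ 0.00158826, -0.00161983,  0.00178659,  0.00048272,  0.0003258 ,
       -0.00021093]), 'tau': array([-1.85066597e-05, -3.73137832e+01,  2.53009754e+01,  1.08343808e-02,
        2.61700200e-05,  1.25293482e-05]), 'eef_pos': array([0.19759876, 0.45860489, 0.19731583]), 'tool_rot': array([ 2.02014461e-01,  9.79382086e-01, -9.23339884e-04, -1.87815633e-04]), 'ft_force': array([ 0.01860949, -0.2613907 , -0.09144633]), 'ft_torque': array([0.0094153 , 0.00939721, 0.00475491]), 'grasp_force': 0.0, 'grip_width': 0.08502178295688516}
```

```bash
python3 - <<'E'
import cv2
a=cv2.imread("pics/scene0.png")[130:380,160:480]; cv2.imwrite("pics/s0c.png",cv2.resize(a,None,fx=2.3,fy=2.3,interpolation=cv2.INTER_CUBIC))
E
```

```text
(no output)
```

View pics/top0.png

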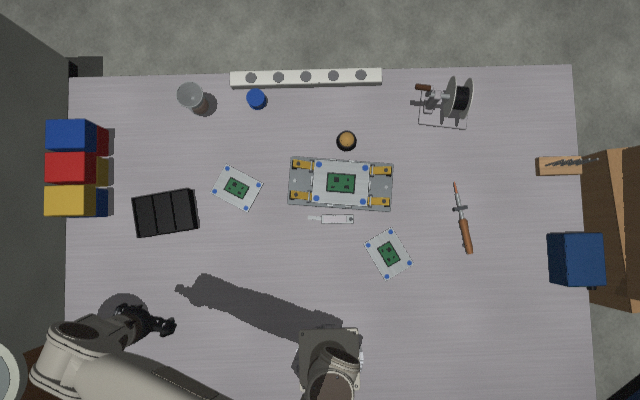

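View pics/s0c.png

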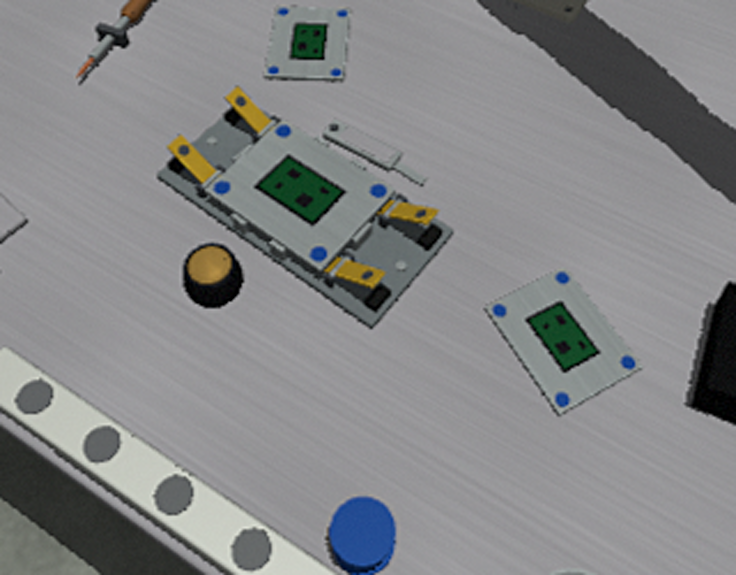

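The jig meant is the plate on the grey base at top-image pixel (341,183), the only one with four yellow tabs and disc spacing 110 x 150 mm. The smaller plates loose on the worktop at (238,188) and (388,253) are look-alikes. The enlarged crop confirms this. The gauge lies in front of it at (335,219) and the tip cleaner behind it at (346,140).

```bash
cat >> h.py <<'E'
def tool(w,o=None):
    from scipy.spatial.transform import Rotation as Ro
    o=o or bot.get_obs(); return (Ro.from_quat(o["tool_rot"]).inv().apply(np.array(w)-o["eef_pos"])/0.3).round(4)
E
python3 - <<'E'
from h import *
uv={"top":[(318.5,164),(364.8,167.4),(315.9,197.7),(362.5,201)],"scene":[(298.1,239.9),(256.1,210.9),(324,212.5),(282.7,186.6)]}
P={};rays={}
for n in uv:
    c=cam(n); P[n]=np.array([ray(c,u,v,.034) for u,v in uv[n]]); print(P[n].round(4).tolist())
    rays[n]=[(-c["R"].T@c["t"],p) for p in P[n]]
    c2=c
# two-ray heights
for i in range(4):
    (o1,p1),(o2,p2)=rays["top"][i],rays["scene"][i]
    d1,d2=p1-o1,p2-o2; s=np.linalg.lstsq(np.c_[d1,-d2],o2-o1,rcond=None)[0]; print("tri",((o1+s[0]*d1+o2+s[1]*d2)/2).round(4))
m=(P["top"]+P["scene"])/2; ctr=m.mean(0); ey=(m[0]+m[2]-m[1]-m[3])[:2]; ey/=np.linalg.norm(ey); ex=np.array([ey[1],-ey[0]])
print("ctr",ctr,"ex",ex,"yaw",np.arctan2(ex[1],ex[0]))
for k,sx,sy in zip("abcd",(1,1,-1,-1),(1,-1,1,-1)):
    print(k,(ctr[:2]+55*sx/1e3*ex+75*sy/1e3*ey).round(4),"tab",(ctr[:2]+50*sx/1e3*ex+148*sy/1e3*ey).round(4))
print(tool([*(ctr[:2]-.055*ex+.075*ey),.198]))
E
```

```text
[[0.626, 0.0168, 0.034], [0.6108, -0.1324, 0.034], [0.5169, 0.0281, 0.034], [0.5022, -0.1213, 0.034]]
[[0.6249, 0.0162, 0.034], [0.609, -0.1331, 0.034], [0.5156, 0.0274, 0.034], [0.5004, -0.1215, 0.034]]
tri [0.6257 0.0168 0.0356]
tri [ 0.6103 -0.132   0.0364]
tri [0.5167 0.0281 0.0358]
tri [ 0.5018 -0.1208  0.0359]
ctr [ 0.56324165 -0.05246913  0.034     ] ex [ 0.99482207 -0.10163191] yaw -0.10180768579895931
a [0.6256 0.0166] tab [0.628  0.0897]
b [ 0.6103 -0.1327] tab [ 0.5979 -0.2048]
c [0.5161 0.0277] tab [0.5285 0.0998]
d [ 0.5009 -0.1215] tab [ 0.4985 -0.1946]
[-1.5436e+00 -8.9970e-01 -4.0000e-04]
```

jog_arm([
  {"delta_pos": [-0.75,-0.45,0],"yaw": -0.39,"fingers": 0},
  {"delta_pos": [-0.75,-0.45,0],"yaw": -0.39,"fingers": 0},
  {"delta_pos": [-0.75,-0.45,0],"yaw": -0.39,"fingers": 0},
  {"delta_pos": [-0.75,-0.45,0],"yaw": -0.39,"fingers": 0},
  {"delta_pos": [-0.75,-0.45,0],"yaw": -0.39,"fingers": 0},
  {"delta_pos": [-0.75,-0.45,0],"yaw": -0.39,"fingers": 0},
])

```text
clock: 0.8
eef_pos: [0.3524, 0.2431, 0.1981]
tool_rot: [0.052, 0.999, -0.0, 0.0]
ft_force: [-0.3, 0.3, -0.3]
grip_width: 0.0003
grasp_force: 0.0
```

```bash
python3 - <<'E'
from h import *
o=bot.get_obs(); print(o["eef_pos"],o["tool_rot"],o["clock"],o["grip_width"],tool([.5161,.0277,.06]))
E
```

```text
[0.35240863 0.24310939 0.19808024] [ 5.21068614e-02  9.98641386e-01 -4.59265430e-04  2.15723739e-04] 0.8 0.00030914593498596667 [-0.6172 -0.6569  0.4612]
```

jog_arm([
  {"delta_pos": [-0.617,-0.657,0],"fingers": 0},
  {"delta_pos": [-0.617,-0.657,0],"fingers": 0},
  {"delta_pos": [-0.617,-0.657,0],"fingers": 0},
  {"delta_pos": [-0.617,-0.657,0],"fingers": 0},
  {"delta_pos": [-0.617,-0.657,0],"fingers": 0},
  {"delta_pos": [-0.617,-0.657,0],"fingers": 0},
  {"delta_pos": [-0.617,-0.657,0.46],"fingers": 0},
  {"delta_pos": [-0.617,-0.657,0.46],"fingers": 0},
  {"delta_pos": [-0.617,-0.657,0.46],"fingers": 0},
  {"delta_pos": [-0.617,-0.657,0.46],"fingers": 0},
])

```text
invalid input at $.deltas[0]: expected keys fingers, delta_pos, yaw
```

```bash
python3 - <<'E'
from h import *
o=bot.get_obs(); print(o["eef_pos"],o["ft_force"],o["clock"],tool([.5161,.0277,.037]))
c=cam("wrist"); save("w1.png",c["image"])
E
```

```text
[0.35240863 0.24310939 0.19808024] [-0.33926258  0.25959986 -0.33682397] 0.8 [-0.6171 -0.6569  0.5378]
```

View pics/w1.png

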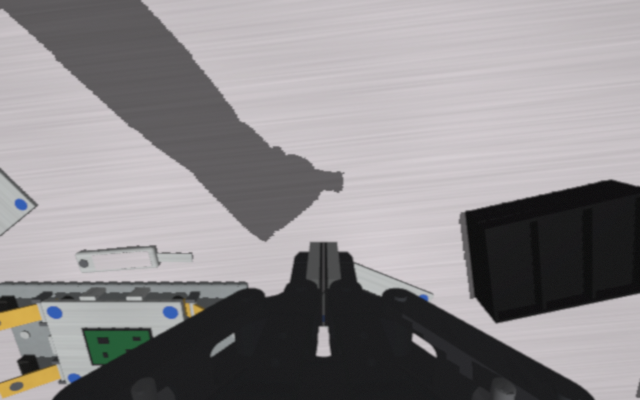

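The move was refused because yaw is a required key, so the arm has not moved. The wrist view shows the shut fingers at (323,250) and the jig at lower left, its blue discs at (55,312) and (170,312).

jog_arm([
  {"delta_pos": [-0.617,-0.657,0],"yaw": 0,"fingers": 0},
  {"delta_pos": [-0.617,-0.657,0],"yaw": 0,"fingers": 0},
  {"delta_pos": [-0.617,-0.657,0],"yaw": 0,"fingers": 0},
  {"delta_pos": [-0.617,-0.657,0],"yaw": 0,"fingers": 0},
  {"delta_pos": [-0.617,-0.657,0],"yaw": 0,"fingers": 0},
  {"delta_pos": [-0.617,-0.657,0],"yaw": 0,"fingers": 0},
  {"delta_pos": [-0.617,-0.657,0.46],"yaw": 0,"fingers": 0},
  {"delta_pos": [-0.617,-0.657,0.46],"yaw": 0,"fingers": 0},
  {"delta_pos": [-0.617,-0.657,0.46],"yaw": 0,"fingers": 0},
  {"delta_pos": [-0.617,-0.657,0.46],"yaw": 0,"fingers": 0},
])

```text
clock: 1.85
eef_pos: [0.5098, 0.0314, 0.0545]
tool_rot: [0.05, 0.999, -0.001, -0.006]
ft_force: [-0.4, -0.0, 0.5]
grip_width: -0.0001
grasp_force: 0.0
```

```bash
python3 - <<'E'
from h import *
o=bot.get_obs(); print(o["eef_pos"],o["ft_force"],o["clock"],tool([.5161,.0277,.037]))
c=cam("wrist"); save("w2.png",c["image"])
E
```

```text
[0.50975261 0.03144049 0.05451576] [-0.37604064 -0.00116169  0.46046704] 1.85 [-0.023  -0.0102  0.0581]
```

View pics/w2.png

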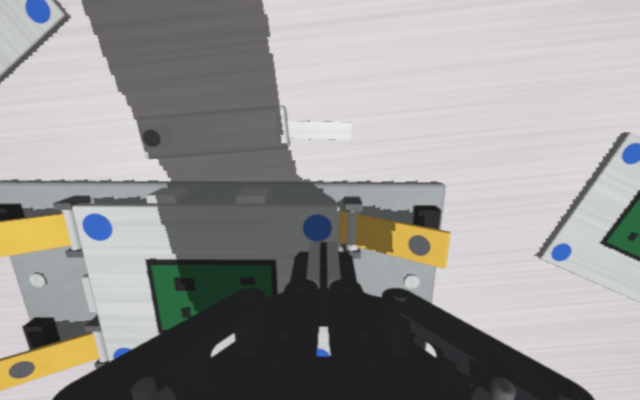

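The view shows the fingertips at (323,245), just short of corner_c's disc at (317,228), with tab_c's dot at (419,245). The pose had not settled, so I'll hold and read it again.

jog_arm([
  {"delta_pos": [0,0,0],"yaw": 0,"fingers": 0},
  {"delta_pos": [0,0,0],"yaw": 0,"fingers": 0},
  {"delta_pos": [0,0,0],"yaw": 0,"fingers": 0},
])

```text
clock: 2.2
eef_pos: [0.5175, 0.0318, 0.0625]
tool_rot: [0.05, 0.999, 0.0, 0.002]
ft_force: [-0.3, -0.1, -0.3]
grip_width: 0.0003
grasp_force: 0.0
```

```bash
python3 - <<'E'
from h import *
o=bot.get_obs(); print(o["eef_pos"],o["ft_force"],o["clock"],tool([.5161,.0277,.035]))
c=cam("wrist")
for ce,s in blobs(c,(100,100,50),(130,255,255),100): print(ce.round(1),s[2:],pt(c,*ce).round(4),ray(c,*ce,.034).round(4))
for ce,s in blobs(c,(20,120,60),(34,255,255),300): print('y',ce.round(1),s[2:])
for uv in((152,137),(419,245)): print(pt(c,*uv).round(4))
E
```

```text
[0.51749512 0.03180698 0.06252791] [-0.28186848 -0.11783171 -0.32207825] 2.2 [ 0.0037 -0.0142  0.0917]
[40.6  3.8] [ 22  10 171] [ 0.3631 -0.1367  0.0047] [ 0.3728 -0.1144  0.034 ]
[624.5 140.1] [ 22  21 325] [0.4915 0.26   0.0059] [0.4853 0.2334 0.034 ]
[100.2 211.6] [ 29  26 571] [ 0.4993 -0.1204  0.0342] [ 0.4994 -0.1205  0.034 ]
[315.3 212.4] [ 28  26 562] [0.515  0.0284 0.0336] [0.5149 0.0284 0.034 ]
[553.6 237.4] [ 18  16 233] [0.5664 0.218  0.0055] [0.551  0.1962 0.034 ]
[129.4 340.1] [ 25  21 357] [ 0.609  -0.1324  0.0335] [ 0.6086 -0.132   0.034 ]
[321.6 341. ] [ 14  19 188] [0.6252 0.0216 0.0338] [0.625  0.0216 0.034 ]
y [ 34.2 219.2] [  74   43 2405]
y [396.9 223.1] [  91   50 2652]
y [ 51.8 342. ] [ 103   55 2526]
[ 0.4543 -0.0851  0.0084]
[0.5379 0.0949 0.052 ]
```

jog_arm([
  {"delta_pos": [0.004,-0.014,0.03],"yaw": 0,"fingers": 0},
  {"delta_pos": [0.004,-0.014,0.06],"yaw": 0,"fingers": 0},
  {"delta_pos": [0.004,-0.014,0.08],"yaw": 0,"fingers": 0},
  {"delta_pos": [0.004,-0.014,0.085],"yaw": 0,"fingers": 0},
  {"delta_pos": [0.004,-0.014,0.09],"yaw": 0,"fingers": 0},
  {"delta_pos": [0.004,-0.014,0.095],"yaw": 0,"fingers": 0},
  {"delta_pos": [0.004,-0.014,0.098],"yaw": 0,"fingers": 0},
  {"delta_pos": [0.004,-0.014,0.1],"yaw": 0,"fingers": 0},
  {"delta_pos": [0.004,-0.014,0.1],"yaw": 0,"fingers": 0},
  {"delta_pos": [0.004,-0.014,0.1],"yaw": 0,"fingers": 0},
])

```text
clock: 3.25
eef_pos: [0.5139, 0.0275, 0.0302]
tool_rot: [0.05, 0.999, 0.0, 0.0]
ft_force: [0.9, 0.3, -0.0]
grip_width: -0.0001
grasp_force: 0.0
```

jog_arm([
  {"delta_pos": [0,0,0],"yaw": 0,"fingers": 0},
  {"delta_pos": [0,0,0],"yaw": 0,"fingers": 0},
])

```text
clock: 3.45
eef_pos: [0.5139, 0.0274, 0.0302]
tool_rot: [0.05, 0.999, 0.0, 0.0]
ft_force: [0.2, 0.3, 1.2]
grip_width: -0.0003
grasp_force: 0.0
```

```bash
python3 - <<'E'
from h import *
o=bot.get_obs(); print(o["eef_pos"],o["ft_force"],o["tool_rot"],o["clock"],tool([.5161,.0277,.035]))
c=cam("wrist"); save("w3.png",c["image"])
for ce,s in blobs(c,(100,100,50),(130,255,255),60): print(ce.round(1),s[2:],pt(c,*ce).round(4))
E
```

```text
[0.51391491 0.02744938 0.03020106] [0.20271446 0.30110362 1.17221985] [5.02254519e-02 9.98737900e-01 1.16742201e-05 1.04365570e-04] 3.45 [-0.0072  0.0016 -0.016 ]
[ 72.6 235. ] [ 34  29 751] [ 0.4997 -0.1213  0.0331]
[321.9 232.5] [ 33  22 559] [0.5129 0.0285 0.0334]
[591.4 260.5] [ 22  18 305] [0.5661 0.2178 0.0059]
```

View pics/w3.png

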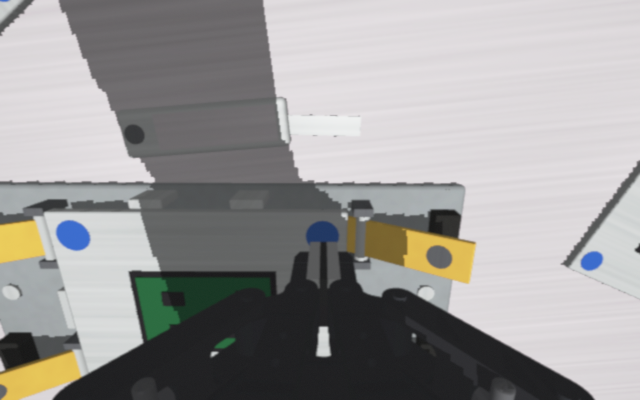

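The fingertips stand over disc c at (322,235). The force is still small, so I'll press on 1.5 mm.

jog_arm([
  {"delta_pos": [0,0,0.0025],"yaw": 0,"fingers": 0},
  {"delta_pos": [0,0,0.005],"yaw": 0,"fingers": 0},
  {"delta_pos": [0,0,0.005],"yaw": 0,"fingers": 0},
  {"delta_pos": [0,0,0.005],"yaw": 0,"fingers": 0},
])

```text
clock: 3.9
eef_pos: [0.5138, 0.0274, 0.0285]
tool_rot: [0.05, 0.999, -0.0, -0.0]
ft_force: [-0.3, -0.6, 0.2]
grip_width: 0.0001
grasp_force: 0.0
```

jog_arm([
  {"delta_pos": [0,0,0.004],"yaw": 0,"fingers": 0},
  {"delta_pos": [0,0,0.006],"yaw": 0,"fingers": 0},
  {"delta_pos": [0,0,0.006],"yaw": 0,"fingers": 0},
  {"delta_pos": [0,0,0.006],"yaw": 0,"fingers": 0},
])

```text
clock: 4.3
eef_pos: [0.5138, 0.0274, 0.0268]
tool_rot: [0.05, 0.999, -0.0, -0.0]
ft_force: [-0.6, 0.3, -0.1]
grip_width: 0.0
grasp_force: 0.0
```

```bash
python3 - <<'E'
from h import *
for i in range(3):
    c=cam("wrist"); o=bot.get_obs(); print(o["eef_pos"].round(4),o["ft_force"].round(2))
for ce,s in blobs(c,(100,100,50),(130,255,255),60): print(ce.round(1),s[2:],pt(c,*ce).round(4))
for v in (222,230,238,242,246,250,254,260,270): print(v,[pt(c,u,v).round(4).tolist() for u in (317,330)])
print([pt(c,u,v).round(4).tolist() for u,v in ((100,250),(200,225),(300,225),(335,220))])
s=cam("scene")
for uv in((324,212.5),(282.7,186.6),(256.1,210.9),(298.1,239.9)): print(pt(s,*uv).round(4))
E
```

```text
[0.5138 0.0275 0.0268] [ 0.6   1.   -1.04]
[0.5139 0.0275 0.0268] [-0.22 -0.42  0.39]
[0.5139 0.0275 0.0268] [-0.52 -0.29  0.34]
[ 68.3 237.4] [ 34  30 781] [ 0.4995 -0.1208  0.0336]
[321.7 233.8] [ 33  22 506] [0.5123 0.0285 0.0334]
[595.3 262.9] [ 22  19 316] [0.5665 0.2183 0.0053]
222 [[0.5046, 0.0265, 0.0334], [0.5053, 0.0341, 0.0335]]
230 [[0.5094, 0.026, 0.0338], [0.5103, 0.0336, 0.0336]]
238 [[0.5145, 0.0255, 0.0338], [0.5153, 0.0331, 0.0338]]
242 [[0.5024, 0.0273, 0.065], [0.5035, 0.0335, 0.064]]
246 [[0.5026, 0.0274, 0.0691], [0.5033, 0.0335, 0.0689]]
250 [[0.5023, 0.0275, 0.0738], [0.5033, 0.0334, 0.073]]
254 [[0.5028, 0.0275, 0.0768], [0.5034, 0.0333, 0.0766]]
260 [[0.5029, 0.0276, 0.082], [0.5035, 0.0332, 0.082]]
270 [[0.5033, 0.0277, 0.0896], [0.5037, 0.033, 0.09]]
[[0.5094, -0.1048, 0.0336], [0.4994, -0.0414, 0.034], [0.5056, 0.0164, 0.033], [0.5048, 0.0371, 0.0323]]
[0.5148 0.0269 0.0326]
[ 0.5011 -0.1209  0.0351]
[ 0.6097 -0.1324  0.0353]
[0.6251 0.0163 0.0343]
```

```bash
python3 - <<'E'
from h import *
c=cam("wrist"); s=cam("scene"); o=bot.get_obs(); e=o["eef_pos"]
for n,k in(("w",c),("s",s)):
    print(n,-k["R"].T@k["t"], k["R"][2])
    for dz in(0,.02,.04,.07): print(dz,cv2.projectPoints(e+[0,0,dz],k["R"],k["t"],np.array([[k["fx"],0,k["cx"]],[0,k["fy"],k["cy"]],[0,0,1.]]),None)[0].ravel().round(1))
a=s["image"][140:260,250:400]; save("s4.png",cv2.resize(a,None,fx=5,fy=5,interpolation=cv2.INTER_CUBIC))
E
```

```text
w [0.43797084 0.03663995 0.20213772] [ 0.29816141 -0.02931491 -0.9540652 ]
0 [320.3 231.9]
0.02 [320.  246.5]
0.04 [319.7 264.8]
0.07 [319.  302.8]
s [1.02188125 0.33574689 0.86266724] [-0.51575403 -0.32425111 -0.79300631]
0 [324.3 213.6]
0.02 [324.4 209.3]
0.04 [324.4 204.9]
0.07 [324.5 197.9]
```

View pics/s4.png

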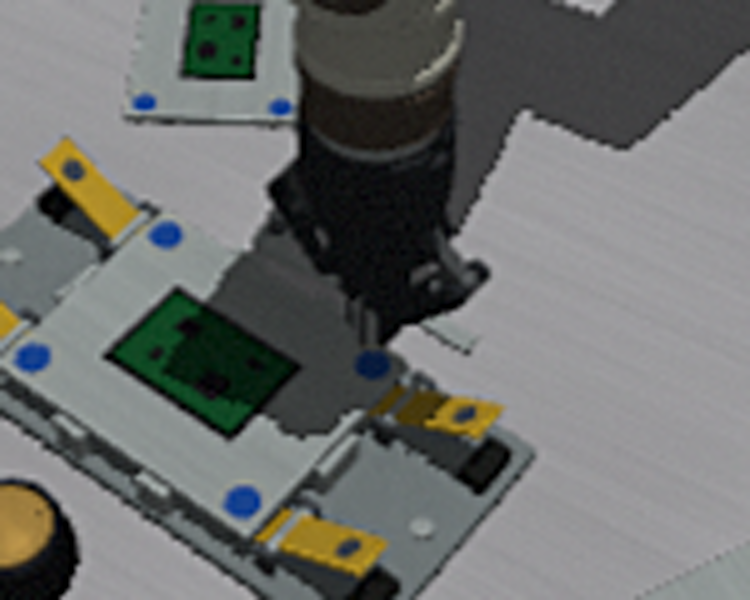

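The scene crop shows a clear gap between the fingertip at crop (365,340) and disc c at (372,363). The tips therefore stand roughly 20-30 mm above what eef_pos says. I'll measure that gap.

```bash
python3 - <<'E'
from h import *
s=cam("scene")
for v in range(196,218,2): print(v,[(pt(s,u,v)*1000).round(0).astype(int).tolist() for u in (321,323,325,327)])
E
```

```text
196 [[524, 23, 112], [531, 34, 128], [532, 40, 133], [526, 42, 128]]
198 [[525, 24, 106], [528, 32, 115], [532, 40, 125], [524, 41, 118]]
200 [[524, 23, 97], [527, 31, 105], [528, 37, 110], [522, 40, 105]]
202 [[523, 23, 87], [527, 31, 96], [528, 38, 102], [523, 41, 99]]
204 [[526, 24, 82], [526, 30, 86], [520, 33, 82], [523, 41, 90]]
206 [[525, 24, 72], [525, 30, 77], [523, 35, 77], [521, 40, 78]]
208 [[507, 12, 34], [525, 30, 68], [522, 35, 68], [477, 14, 1]]
210 [[512, 15, 33], [509, 20, 32], [507, 26, 35], [506, 31, 37]]
212 [[519, 20, 35], [515, 24, 32], [512, 28, 33], [510, 33, 34]]
214 [[524, 23, 34], [522, 28, 34], [518, 32, 34], [515, 37, 33]]
216 [[530, 27, 35], [526, 31, 33], [525, 36, 35], [521, 40, 33]]
```

Scene and wrist depth both put the fingertip at about z = 0.063, 36 mm above the reported TCP, with y about 3 mm greater than reported. I'll correct for that and come down in guarded steps.

jog_arm([
  {"delta_pos": [0,-0.008,0.02],"yaw": 0,"fingers": 0},
  {"delta_pos": [0,-0.008,0.04],"yaw": 0,"fingers": 0},
  {"delta_pos": [0,-0.008,0.055],"yaw": 0,"fingers": 0},
  {"delta_pos": [0,-0.008,0.065],"yaw": 0,"fingers": 0},
  {"delta_pos": [0,-0.008,0.072],"yaw": 0,"fingers": 0},
  {"delta_pos": [0,-0.008,0.075],"yaw": 0,"fingers": 0},
  {"delta_pos": [0,-0.008,0.075],"yaw": 0,"fingers": 0},
  {"delta_pos": [0,-0.008,0.075],"yaw": 0,"fingers": 0},
])

```text
clock: 5.45
eef_pos: [0.5138, 0.0251, 0.0045]
tool_rot: [0.05, 0.999, 0.0, 0.0]
ft_force: [-0.3, -0.0, -0.4]
grip_width: -0.0004
grasp_force: 0.0
```

```bash
python3 - <<'E'
from h import *
o=bot.get_obs(); print(o["eef_pos"],o["ft_force"])
s=cam("scene");c=cam("wrist")
for v in range(204,216,2): print(v,[(pt(s,u,v)*1000).round(0).astype(int).tolist() for u in (321,323,325,327)])
for v in range(226,250,4): print(v,[(pt(c,u,v)*1000).round(0).astype(int).tolist() for u in (310,317,330,336)])
E
```

```text
[0.51375784 0.02510403 0.00446332] [-0.29199082 -0.0163711  -0.36929084]
204 [[521, 21, 74], [526, 30, 86], [529, 38, 95], [522, 40, 89]]
206 [[526, 24, 73], [529, 32, 82], [528, 38, 86], [528, 44, 90]]
208 [[527, 25, 66], [526, 31, 70], [521, 34, 65], [518, 38, 65]]
210 [[525, 23, 53], [524, 29, 57], [522, 34, 58], [518, 38, 56]]
212 [[526, 25, 47], [527, 31, 53], [522, 35, 49], [510, 34, 35]]
214 [[523, 22, 32], [524, 30, 39], [517, 31, 31], [516, 37, 34]]
226 [[499, 21, 29], [500, 25, 29], [500, 32, 30], [501, 35, 29]]
230 [[500, 21, 33], [500, 25, 34], [501, 32, 33], [501, 35, 33]]
234 [[502, 21, 33], [502, 25, 35], [503, 31, 33], [503, 34, 34]]
238 [[504, 21, 34], [504, 25, 34], [505, 31, 33], [505, 34, 34]]
242 [[502, 21, 42], [503, 25, 41], [503, 31, 42], [504, 34, 41]]
246 [[502, 22, 46], [503, 25, 46], [503, 31, 47], [504, 34, 46]]
```

jog_arm([
  {"delta_pos": [0,0,0.01],"yaw": 0,"fingers": 0},
  {"delta_pos": [0,0,0.016],"yaw": 0,"fingers": 0},
  {"delta_pos": [0,0,0.02],"yaw": 0,"fingers": 0},
  {"delta_pos": [0,0,0.022],"yaw": 0,"fingers": 0},
  {"delta_pos": [0,0,0.024],"yaw": 0,"fingers": 0},
  {"delta_pos": [0,0,0.024],"yaw": 0,"fingers": 0},
])

```text
clock: 6.15
eef_pos: [0.5141, 0.0251, 0.0007]
tool_rot: [0.05, 0.999, 0.0, 0.001]
ft_force: [-7.6, 0.2, 26.7]
grip_width: -0.0001
grasp_force: 12.9
```

Contact at eef z = 0.0007 with 27 N. I'll back off in small steps to see the stiffness.

jog_arm([
  {"delta_pos": [0,0,-0.006],"yaw": 0,"fingers": 0},
  {"delta_pos": [0,0,-0.006],"yaw": 0,"fingers": 0},
  {"delta_pos": [0,0,-0.006],"yaw": 0,"fingers": 0},
])

```text
clock: 6.45
eef_pos: [0.5141, 0.0251, 0.0008]
tool_rot: [0.05, 0.999, 0.0, 0.001]
ft_force: [-4.8, -0.2, 13.4]
grip_width: -0.0001
grasp_force: 6.7
```

jog_arm([
  {"delta_pos": [0,0,-0.006],"yaw": 0,"fingers": 0},
  {"delta_pos": [0,0,-0.006],"yaw": 0,"fingers": 0},
  {"delta_pos": [0,0,-0.006],"yaw": 0,"fingers": 0},
])

```text
clock: 6.75
eef_pos: [0.5138, 0.0251, 0.0009]
tool_rot: [0.05, 0.999, 0.0, 0.0]
ft_force: [-0.6, -0.7, 4.6]
grip_width: 0.0
grasp_force: 2.2
```

jog_arm([
  {"delta_pos": [0,0,-0.005],"yaw": 0,"fingers": 0},
  {"delta_pos": [0,0,-0.005],"yaw": 0,"fingers": 0},
  {"delta_pos": [0,0,-0.005],"yaw": 0,"fingers": 0},
])

```text
clock: 7.05
eef_pos: [0.5133, 0.0251, 0.0018]
tool_rot: [0.05, 0.999, -0.0, -0.0]
ft_force: [-0.8, 0.4, -0.4]
grip_width: -0.0001
grasp_force: 0.0
```

```bash
python3 - <<'E'
from h import *
c=cam("wrist");o=bot.get_obs(); print(o["eef_pos"],o["ft_force"],o["clock"])
print([(pt(c,u,v)*1000).round(1).tolist() for u,v in ((310,234),(323,234),(336,234))])
o["eef_pos"]=o["eef_pos"]*[1,1,0]
D=[.4999,-.1212]; C=[.5152,.0281]
print(tool([.5004,-.1240,0],o))  # d with tip-y bias -2.5mm
E
```

```text
[0.51326069 0.02506237 0.00183169] [ 0.78580001 -0.40615431 -0.23705319] 7.1
[[500.5, 21.4, 32.9], [500.7, 28.0, 34.0], [501.4, 34.4, 33.7]]
[-7.200e-03 -4.987e-01  1.000e-04]
```

Corner c is firm: contact is lost within 1 mm. Next is corner d.

jog_arm([
  {"delta_pos": [-0.007,0,-0.06],"yaw": 0,"fingers": 0},
  {"delta_pos": [-0.007,-0.16,-0.08],"yaw": 0,"fingers": 0},
  {"delta_pos": [-0.007,-0.32,-0.08],"yaw": 0,"fingers": 0},
  {"delta_pos": [-0.007,-0.45,-0.08],"yaw": 0,"fingers": 0},
  {"delta_pos": [-0.007,-0.497,-0.08],"yaw": 0,"fingers": 0},
  {"delta_pos": [-0.007,-0.497,-0.05],"yaw": 0,"fingers": 0},
  {"delta_pos": [-0.007,-0.497,-0.03],"yaw": 0,"fingers": 0},
  {"delta_pos": [-0.007,-0.497,-0.015],"yaw": 0,"fingers": 0},
  {"delta_pos": [-0.007,-0.497,-0.01],"yaw": 0,"fingers": 0},
  {"delta_pos": [-0.007,-0.497,-0.01],"yaw": 0,"fingers": 0},
  {"delta_pos": [-0.007,-0.497,-0.01],"yaw": 0,"fingers": 0},
])

```text
clock: 8.2
eef_pos: [0.5009, -0.1228, 0.0052]
tool_rot: [0.05, 0.999, 0.0, 0.0]
ft_force: [0.2, 0.6, -0.1]
grip_width: -0.0001
grasp_force: 0.0
```

jog_arm([
  {"delta_pos": [0,0,0.008],"yaw": 0,"fingers": 0},
  {"delta_pos": [0,0,0.014],"yaw": 0,"fingers": 0},
  {"delta_pos": [0,0,0.016],"yaw": 0,"fingers": 0},
  {"delta_pos": [0,0,0.016],"yaw": 0,"fingers": 0},
  {"delta_pos": [0,0,0.016],"yaw": 0,"fingers": 0},
])

```text
clock: 8.7
eef_pos: [0.501, -0.1234, 0.0009]
tool_rot: [0.05, 0.999, 0.0, 0.0]
ft_force: [-0.9, 0.9, 5.5]
grip_width: 0.0002
grasp_force: 2.4
```

Corner d is firm: 5.5 N at the same height. Next is corner b.

jog_arm([
  {"delta_pos": [0,0,-0.06],"yaw": 0,"fingers": 0},
  {"delta_pos": [-0.12,-0.004,-0.08],"yaw": 0,"fingers": 0},
  {"delta_pos": [-0.24,-0.004,-0.08],"yaw": 0,"fingers": 0},
  {"delta_pos": [-0.363,-0.004,-0.08],"yaw": 0,"fingers": 0},
  {"delta_pos": [-0.363,-0.004,-0.08],"yaw": 0,"fingers": 0},
  {"delta_pos": [-0.363,-0.004,-0.05],"yaw": 0,"fingers": 0},
  {"delta_pos": [-0.363,-0.004,-0.03],"yaw": 0,"fingers": 0},
  {"delta_pos": [-0.363,-0.004,-0.02],"yaw": 0,"fingers": 0},
  {"delta_pos": [-0.363,-0.004,-0.016],"yaw": 0,"fingers": 0},
  {"delta_pos": [-0.363,-0.004,-0.016],"yaw": 0,"fingers": 0},
  {"delta_pos": [-0.363,-0.004,-0.016],"yaw": 0,"fingers": 0},
])

```text
clock: 9.8
eef_pos: [0.6089, -0.1357, 0.0057]
tool_rot: [0.05, 0.999, -0.0, 0.0]
ft_force: [-0.4, 0.9, 0.6]
grip_width: -0.0
grasp_force: 0.0
```

jog_arm([
  {"delta_pos": [0,0,0.008],"yaw": 0,"fingers": 0},
  {"delta_pos": [0,0,0.014],"yaw": 0,"fingers": 0},
  {"delta_pos": [0,0,0.017],"yaw": 0,"fingers": 0},
  {"delta_pos": [0,0,0.017],"yaw": 0,"fingers": 0},
  {"delta_pos": [0,0,0.017],"yaw": 0,"fingers": 0},
])

```text
clock: 10.3
eef_pos: [0.6091, -0.1357, 0.0003]
tool_rot: [0.05, 0.999, -0.0, 0.0]
ft_force: [-0.4, -0.6, 1.2]
grip_width: -0.0002
grasp_force: 0.6
```

jog_arm([
  {"delta_pos": [0,0,0.004],"yaw": 0,"fingers": 0},
  {"delta_pos": [0,0,0.008],"yaw": 0,"fingers": 0},
  {"delta_pos": [0,0,0.008],"yaw": 0,"fingers": 0},
  {"delta_pos": [0,0,0.008],"yaw": 0,"fingers": 0},
])

```text
clock: 10.7
eef_pos: [0.6092, -0.1357, -0.0021]
tool_rot: [0.05, 0.999, -0.0, 0.0]
ft_force: [-0.0, -0.7, 3.3]
grip_width: 0.0003
grasp_force: 1.3
```

jog_arm([
  {"delta_pos": [0,0,0.004],"yaw": 0,"fingers": 0},
  {"delta_pos": [0,0,0.004],"yaw": 0,"fingers": 0},
  {"delta_pos": [0,0,0.004],"yaw": 0,"fingers": 0},
])

```text
clock: 11.0
eef_pos: [0.6093, -0.1358, -0.0026]
tool_rot: [0.05, 0.999, -0.0, 0.001]
ft_force: [-1.7, 0.5, 6.3]
grip_width: -0.0
grasp_force: 3.2
```

```bash
python3 - <<'E'
from h import *
s=cam("scene");o=bot.get_obs(); print(o["eef_pos"],o["ft_force"],o["clock"])
# tab b dot: dark blob inside yellow tab near (243,199)
h=cv2.cvtColor(s["image"],cv2.COLOR_RGB2HSV); y=cv2.inRange(h,(20,120,60),(34,255,255))
cs,hi=cv2.findContours(y,cv2.RETR_CCOMP,cv2.CHAIN_APPROX_NONE)
for k,q in zip(cs,hi[0]):
    if q[3]>=0 and len(k)>5: m=k.reshape(-1,2).mean(0); print(m,pt(s,*m).round(4),ray(s,*m,.051).round(4))
o["eef_pos"]=o["eef_pos"]*[1,1,0]
tb=np.array([.5979,-.2048]); ey=np.array([.1016,.9948]); ex=np.array([.9948,-.1016])
for d in (.134,.148): p=np.array([.5625,-.0525])+.05*ex-d*ey; print(p, tool([p[0],p[1]-.0027,0],o))
E
```

```text
[ 0.60932332 -0.13579175 -0.00253515] [-0.86337312 -0.63001626  6.0807923 ] 11.05
[627. 354.] [0.5585 0.7108 0.1404] [0.5012 0.7572 0.051 ]
[627.9375 348.    ] [0.5472 0.7099 0.1427] [0.4868 0.7575 0.051 ]
[629. 339.] [0.5278 0.71   0.1425] [0.465  0.7575 0.051 ]
[630. 331.] [0.5099 0.7102 0.1422] [0.4451 0.7576 0.051 ]
[319.23076923 249.15384615] [0.6265 0.0818 0.0488] [0.6276 0.0824 0.051 ]
[255.  248.5] [ 0.7077 -0.0578  0.0439] [ 0.7105 -0.0544  0.051 ]
[245.  247.5] [ 0.7202 -0.079   0.0477] [ 0.7214 -0.0774  0.051 ]
[250. 246.] [ 0.7093 -0.0722  0.0455] [ 0.7114 -0.0695  0.051 ]
[247.71428571 244.71428571] [ 0.7099 -0.0788  0.0468] [ 0.7115 -0.0767  0.051 ]
[257.  243.5] [ 0.694 -0.062  0.045] [ 0.6964 -0.0591  0.051 ]
[248.5 242. ] [ 0.7018 -0.0831  0.0448] [ 0.7042 -0.08    0.051 ]
[245.28571429 241.71428571] [ 0.7061 -0.0897  0.0465] [ 0.7079 -0.0874  0.051 ]
[342.69230769 222.30769231] [0.5268 0.0917 0.0506] [0.527  0.0918 0.051 ]
[ 0.5986256 -0.1908832] [ 0.0161 -0.1952  0.    ]
[ 0.5972032 -0.2048104] [ 0.0162 -0.2419  0.    ]
```

Corner b gives: it sinks 3.5 mm at about 3 N, then stops. So the job is tab_b. I'll lift clear, move over its dot and start down.

jog_arm([
  {"delta_pos": [0,0,-0.1],"yaw": 0,"fingers": 0},
  {"delta_pos": [0,0,-0.22],"yaw": 0,"fingers": 0},
  {"delta_pos": [0,0,-0.22],"yaw": 0,"fingers": 0},
  {"delta_pos": [0.016,-0.12,-0.22],"yaw": 0,"fingers": 0},
  {"delta_pos": [0.016,-0.235,-0.22],"yaw": 0,"fingers": 0},
  {"delta_pos": [0.016,-0.235,-0.22],"yaw": 0,"fingers": 0},
  {"delta_pos": [0.016,-0.235,-0.22],"yaw": 0,"fingers": 0},
  {"delta_pos": [0.016,-0.235,-0.18],"yaw": 0,"fingers": 0},
  {"delta_pos": [0.016,-0.235,-0.14],"yaw": 0,"fingers": 0},
  {"delta_pos": [0.016,-0.235,-0.12],"yaw": 0,"fingers": 0},
  {"delta_pos": [0.016,-0.235,-0.12],"yaw": 0,"fingers": 0},
  {"delta_pos": [0.016,-0.235,-0.12],"yaw": 0,"fingers": 0},
])

```text
clock: 12.25
eef_pos: [0.5969, -0.2047, 0.032]
tool_rot: [0.05, 0.999, 0.0, -0.0]
ft_force: [-1.2, -0.6, -0.1]
grip_width: 0.0002
grasp_force: 0.0
```

```bash
python3 - <<'E'
from h import *
s=cam("scene");c=cam("wrist");o=bot.get_obs(); print(o["eef_pos"],o["ft_force"],o["clock"])
a=cv2.resize(s["image"][140:260,200:350],None,fx=2.6,fy=3.33); save("p5.png",np.hstack([a,c["image"][150:350,220:420].repeat(2,0).repeat(2,1)[:a.shape[0]]]))
E
```

```text
[ 0.59756639 -0.20519327  0.03289565] [0.28262665 0.56948608 0.33787918] 12.35
```

View pics/p5.png

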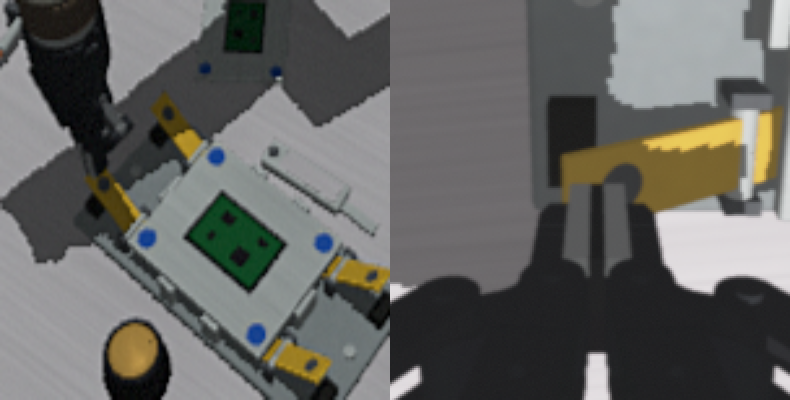

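The scene half shows the tips just above tab_b's outer part at (100,180), and the wrist half shows them at (597,190), next to the dot at (625,180). I'll press down slowly.

jog_arm([
  {"delta_pos": [0,0,0.015],"yaw": 0,"fingers": 0},
  {"delta_pos": [0,0,0.03],"yaw": 0,"fingers": 0},
  {"delta_pos": [0,0,0.042],"yaw": 0,"fingers": 0},
  {"delta_pos": [0,0,0.054],"yaw": 0,"fingers": 0},
  {"delta_pos": [0,0,0.066],"yaw": 0,"fingers": 0},
  {"delta_pos": [0,0,0.078],"yaw": 0,"fingers": 0},
  {"delta_pos": [0,0,0.09],"yaw": 0,"fingers": 0},
  {"delta_pos": [0,0,0.1],"yaw": 0,"fingers": 0},
  {"delta_pos": [0,0,0.108],"yaw": 0,"fingers": 0},
  {"delta_pos": [0,0,0.116],"yaw": 0,"fingers": 0},
  {"delta_pos": [0,0,0.12],"yaw": 0,"fingers": 0},
  {"delta_pos": [0,0,0.12],"yaw": 0,"fingers": 0},
])

```text
clock: 13.55
eef_pos: [0.5979, -0.2062, -0.0029]
tool_rot: [0.051, 0.999, -0.001, 0.001]
ft_force: [1.0, -2.2, 3.9]
grip_width: -0.0002
grasp_force: 1.8
```

jog_arm([
  {"delta_pos": [0,0,0.005],"yaw": 0,"fingers": 0},
  {"delta_pos": [0,0,0.01],"yaw": 0,"fingers": 0},
  {"delta_pos": [0,0,0.014],"yaw": 0,"fingers": 0},
  {"delta_pos": [0,0,0.014],"yaw": 0,"fingers": 0},
  {"delta_pos": [0,0,0.014],"yaw": 0,"fingers": 0},
])

```text
clock: 14.05
eef_pos: [0.5976, -0.2056, -0.0075]
tool_rot: [0.05, 0.999, -0.0, 0.0]
ft_force: [1.0, -4.7, 5.1]
grip_width: 0.0003
grasp_force: 2.4
```

Still at 5 N, so I'll press until the stop shows in the force.

jog_arm([
  {"delta_pos": [0,0,0.004],"yaw": 0,"fingers": 0},
  {"delta_pos": [0,0,0.007],"yaw": 0,"fingers": 0},
  {"delta_pos": [0,0,0.01],"yaw": 0,"fingers": 0},
  {"delta_pos": [0,0,0.01],"yaw": 0,"fingers": 0},
  {"delta_pos": [0,0,0.01],"yaw": 0,"fingers": 0},
])

```text
clock: 14.55
eef_pos: [0.5979, -0.2057, -0.008]
tool_rot: [0.05, 0.999, -0.0, 0.001]
ft_force: [-2.7, -2.9, 16.6]
grip_width: -0.0001
grasp_force: 8.2
```

The stop is reached: 17 N with no further travel. I'll lift away and check.

jog_arm([
  {"delta_pos": [0,0,-0.03],"yaw": 0,"fingers": 0},
  {"delta_pos": [0,0,-0.15],"yaw": 0,"fingers": 0},
  {"delta_pos": [0,0,-0.3],"yaw": 0,"fingers": 0},
  {"delta_pos": [0,0,-0.4],"yaw": 0,"fingers": 0},
  {"delta_pos": [0.3,0,-0.5],"yaw": 0,"fingers": 0},
  {"delta_pos": [0.5,0,-0.5],"yaw": 0,"fingers": 0},
  {"delta_pos": [0.5,0,-0.5],"yaw": 0,"fingers": 0},
  {"delta_pos": [0.5,0,-0.5],"yaw": 0,"fingers": 0},
  {"delta_pos": [0.5,0,-0.5],"yaw": 0,"fingers": 0},
])

```text
clock: 15.45
eef_pos: [0.446, -0.1888, 0.1387]
tool_rot: [0.05, 0.999, 0.001, -0.001]
ft_force: [0.5, -0.4, 0.3]
grip_width: 0.0002
grasp_force: 0.0
```

```bash
python3 - <<'E'
from h import *
s=cam("scene");o=bot.get_obs(); print(o["eef_pos"],o["ft_force"],o["clock"])
for ce,k in blobs(s,(100,100,50),(130,255,255)): 
    if 250<ce[0]<330 and ce[1]<250: print(ce.round(1),pt(s,*ce).round(4))
for ce,k in blobs(s,(20,120,60),(34,255,255),60): print('y',ce.round(1),k[2:],pt(s,*ce).round(4))
save("p6.png",cv2.resize(s["image"][140:270,200:370],None,fx=4,fy=4,interpolation=cv2.INTER_CUBIC))
E
```

```text
[ 0.44778256 -0.18946303  0.13895439] [-0.08683323  0.42037873 -0.01647788] 15.5
[282.7 186.6] [ 0.5006 -0.1214  0.0344]
[256.1 211. ] [ 0.609  -0.1333  0.0333]
[324.  212.5] [0.5151 0.0271 0.0332]
[298.1 239.9] [0.6239 0.0153 0.0316]
y [267.5 177.6] [ 20  20 159] [ 0.5019 -0.1734  0.0431]
y [242.8 201.9] [ 20  15 143] [ 0.5993 -0.1897  0.0246]
y [338.9 222.4] [ 21  10 116] [0.5275 0.0809 0.0427]
y [250.5 244.6] [ 18  17 205] [ 0.7054 -0.0736  0.0454]
y [315.9 248.6] [ 21  13 144] [0.6285 0.0733 0.0467]
y [625.3 345.1] [  32   51 1163] [0.537  0.7106 0.1322]
y [593.7 387.9] [ 23  26 429] [0.6058 0.7096 0.0485]
```

View pics/p6.png

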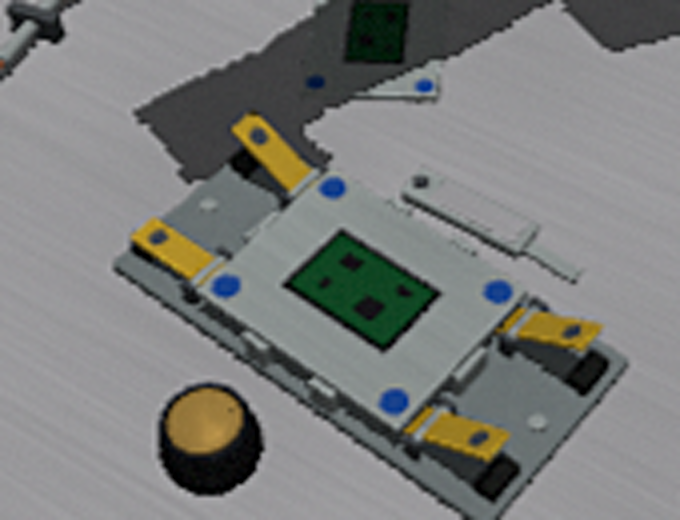

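The picture shows tab_b at (170,250) lying flat, with its centroid at z = 0.025. The other three tabs are still up at about 0.043, the plate is level, and the arm is clear.

```bash
python3 -c "
from workcell import bot
print(bot.job_done())"
```

```text
the job is handed in; nothing more can be done
None
```

Corner b is the one that rocks: it sank about 3.5 mm, while c and d were firm and a was not tested. Tab_b is pressed flat to its stop, the other three tabs are still up, the plate is level, and the job was handed in at about 15.5 s; no verdict came back.

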